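Load two filter cassettes into a spring magazine

ROBOT

A 6-joint arm with a two-finger parallel gripper is mounted at the origin on a cart in front of the work surface, level with it; the furniture and walls round the work are solid. World frame = base frame: x ahead of the robot, y to its left, z up, the work surface at z = 0. Lengths are in m, angles in degrees, forces in N, time in s.
With the tool pointing down it reaches from about 0.4 to 0.825 m from the base axis. Payload 7 kg.
Tool frame: the origin (TCP) lies midway between the tips of the shut fingers; the grasp point (between the pads) lies 19 mm behind it; z points along the fingers, y is the line along which they close (so a half turn about z gives the same grasp; the last joint's range is limited). The gripper opens to 88 mm and grips with 3 to 60 N. Pads are 19 mm wide; open, the fingers measure 130 mm over their backs; the gripper's body (78 mm by 193 mm) begins 47 mm behind the grasp point.
Start: joints at [83.658, 20.546, 0.682, 0, -70.136, -16.507], TCP at [0.262, 0.622, 0.227] pointing down, gripper open.
Joint ranges: [-176.03, 176.03], [-82.01, 121.73], [-58.28, 71.71], [-173.87, 95.51], [-174.79, -0.11], [-173.66, 173.66]. Speed limits (degrees/s): [136.94, 136.94, 172.46, 180, 180, 180].

INTERFACE

Orientations are given as [roll, pitch, yaw] about the fixed x, y, z axes, in that order (R = Rz(yaw) Ry(pitch) Rx(roll)).
In Python, from plant import ctrl gives the robot as it stands.
- The arm moves only by the tool step_arm, never from a script. Its argument "rows" is a list of rows, each a list of 3 entries, a list of its own where there are three numbers: the closure, from 0 (fully open) to 1 (shut), then the shift along the world's x, y, z in mm, then the turn, a rotation vector about the world's x, y, z in rad. A call has exactly 5 rows; each row is the pose to reach, as a shift and turn from the pose commanded when the call began; what a row does not reach only later rows make up. A row lasts 1/12 s, in which the tool goes at most 41.7 mm and 7.16 degrees, less where a joint would pass 70% of its speed; a pose out of reach is approached as far as the arm can. A call with a gripper value outside its range is refused whole. The fingers move at their own pace and stop on an object; the grip force is fixed at half the most. Time passes only in rows, so rows that repeat a pose let the fingers close, or fill a call up. It gives the time, the measured TCP pose, the force, the opening and the grip force at its end, in the units of the state.
- ctrl.get_obs(): the state, without advancing time (a new reading comes with each control period).
- ctrl.snapshot(name): name is "scene" or "top" or "wrist"; returns the picture (420x560x3 uint8, red, green, blue); there is no depth.
- ctrl.camera_model(name): a dict with "intrinsics" (3x3 intrinsics, pixels), "R" (3x3) and "t" (3): a world point X has camera coordinates R X + t. Camera axes: x right, y down, z forward; pixel columns grow to the right and rows downward; lengths in m; the calibration is good to about 2 mm. A picture is of the moment at which its call begins: read the wrist's pose just before it. camera_model takes no time and is no camera call; for the wrist camera it gives the pose at the moment of the call.
- ctrl.close_job(): hands the job in; it is judged then, once.
The state is a dict: "clock": time; "joint_pos": joint angles; "qvel": joint speeds; "tau": joint torques, N m; "tool_pos": TCP position; "orientation": TCP orientation; "force": force on the tool from outside, world axes, zero at the start; "moment": the same for the moment, N m; "opening": finger opening in m; "gripper_force": force on a finger pad.
Only numpy, scipy, OpenCV 4.12 (cv2) and the standard library are available. Lean on these libraries where they do the work, as an engineer would, in place of code of your own. Each camera call takes 0.05 s, during which the arm holds its last target. There are 200 camera calls.

TASK

Load the spring magazine of the air sampler: press the blue filter cassette down between the posts until it snaps in under both yellow sprung lips, and then press the green cassette in on top of it until it too is held flat under the lips. The magazine's height on its column was set by hand, so feel for it; press gently, never with more than about 30 N on the magazine, and leave the other lab ware where it stands.

Things in the scene. Friction and masses are not known exactly. Their poses are not given: they have to be found in the camera images.
- foot: Grey foot of the magazine, 96 x 84 x 20 mm, fixed to the bench; origin at the centre of its underside, on the magazine's vertical axis; its x and y are the magazine's. The aluminium magazine stands on it on a column clamped by hand at an unreported height h, 0 to 40 mm above its lowest. Base plate (76 mm disc) top is 52 mm + h above the bench.
- posts (a point): Point on the axis, fixed to the foot, 110 mm above the bench: level with the rounded tops of the four posts if h were 0 (real tops h higher). Posts are 8 mm thick, stand 40 degrees either side of the magazine's +x and -x and leave a bore 52.4 mm wide, with a free gap 38 mm wide on the +y and -y sides for fingers.
- lips (a point): Point on the axis, fixed to the foot, 92 mm above the bench: underside of the two yellow lips if h were 0 (really h higher). Lips (12 mm wide, at +x and -x) overlap a cassette's edge 4.5 mm, slide outward on springs; steep lead-in (2 up, 1 across). A cassette laid in the mouth rests up to 9 mm above their underside (a light touch sinks it some mm); its top must go 1 mm below it to snap in.
- follower (a joint): Red sprung follower plate, 40 mm wide: how far it is pressed down, m. 0 = top, face level with the lips' underside (empty); about 0.012 with one cassette held under the lips, 0.024 with two. Spring 2 N at 0, 7.5 N at 0.024; passing the lips adds some newtons. It bottoms at 0.0257; then an overload spring (13 N, plus 8 N per mm, for 8 mm) gives way.
- cassette_blue_center (a point): Blue round plastic filter cassette, 50 mm across and 12 mm thick, lower edge bevelled 3 mm, white filter on top, 45 g; it lies flat on the bench. The point is its centre, 6 mm above its underside; z is its axis.
- cassette_green_center (a point): Green round plastic filter cassette, 50 mm across and 12 mm thick, 45 g, otherwise as the blue one. The point is its centre, 6 mm above its underside; z is its axis.
- petri_dish: Bystander: loose glass Petri dish, 69 mm across, 15 mm high; origin at the centre of its underside.
- indicator_bottle: Bystander: loose small brown bottle with a red cap, 43 mm across, 77 mm high; origin at the centre of its underside.
- dropper_bottle: Bystander: loose white dropper bottle with a pointed tip, 55 mm across, 153 mm high; origin at the centre of its underside.
There are look-alikes about, which are no part of the job. What is shaped like the part that bears cassette_green_center but brown, purple or red is not meant.

How it is judged (in metres and radians):
On the way:
1. the blue cassette alone is held flat under the lips, let go (value of joint follower between 0.0105 and 0.0135 m and horizontal distance between cassette_blue_center and foot below 0.004 m and angle between cassette_blue_center's own z axis and vertical below 0.08 rad and horizontal distance between cassette_green_center and foot above 0.06 m and contact force between the fingers and anything else below 0.1 N), for 0.2 s.
At the end, for the whole second after the job is handed in: Both cassettes are held in the magazine by its lips, the blue one below and the green one directly on it (centres 10 to 14 mm apart), within 4 mm of the magazine's axis and within 0.08 rad of level; the follower is pressed down 22.2 to 25.5 mm (value of joint follower between 0.0222 and 0.0255 m and horizontal distance between each of cassette_blue_center, cassette_green_center and foot below 0.004 m and z of cassette_green_center in the frame of cassette_blue_center between 0.01 and 0.014 m and angle between each of cassette_blue_center, cassette_green_center's own z axis and vertical below 0.08 rad); the robot touches nothing.
It fails at once if the magazine, its lips or its follower is loaded with more than 30 N in all (contact force between foot and anything else above 30 N).
It fails at once if the Petri dish is moved more than 15 mm (distance of petri_dish from where it was at the start of the episode above 0.015 m).
It fails at once if the small brown bottle is moved more than 15 mm (distance of indicator_bottle from where it was at the start of the episode above 0.015 m).
It fails at once if the dropper bottle is moved more than 15 mm (distance of dropper_bottle from where it was at the start of the episode above 0.015 m).
It also fails if it takes over 72 s, if anything falls off the work surface, if the arm or the gripper's body presses on something with over 40 N, if the wrist force passes 120 N, or if a joint passes its speed limit or range.

## Working session

There is one attempt and no reset: what is moved stays moved. The work goes in short steps, Python scripts to look and compute and a tool call to move; the robot and the scene stay as the last step left them, time stands still between calls to the robot, and variables do not carry over. Pictures are saved under pics/ and viewed, at most 10 in all, crops included, and the job is handed in when it is done.

Besides the shell and the picture viewer there is one more tool, called after "Emit:" as a command line: name --argument value ..., lists and objects as JSON in quotes. step_arm: Moves the arm, as the interface text tells. Its arguments: {"type":"object","properties":{"rows":{"type":"array"}},"required":["rows"]}

```bash
mkdir -p pics; ls
python3 - <<'E'
from plant import ctrl
import cv2
for n in("scene","top"):
    cv2.imwrite(f"pics/{n}0.png",ctrl.snapshot(n)[:,:,::-1])
    m=ctrl.camera_model(n);print(n,m)
o=ctrl.get_obs();print(o)
E
```

```text
pics
scene {'intrinsics': array([[481.65576988,   0.        , 281.41230344],
       [  0.        , 481.65576988, 207.69302144],
       [  0.        ,   0.        ,   1.        ]]), 'R': array([[ 0.45057745, -0.89273289,  0.00281883],
       [-0.56716406, -0.28869289, -0.77135034],
       [ 0.6894236 ,  0.34595432, -0.63640452]]), 't': array([-0.30193019,  0.35994761,  0.81162447])}
top {'intrinsics': array([[384.98457708,   0.        , 283.80966898],
       [  0.        , 384.98457708, 214.855046  ],
       [  0.        ,   0.        ,   1.        ]]), 'R': array([[ 0.00831869, -0.9999621 , -0.0025694 ],
       [-0.99265032, -0.00794758, -0.1207567 ],
       [ 0.12073171,  0.00355505, -0.99267881]]), 't': array([-0.06261947,  0.54946837,  1.01141958])}
{'clock': 0.1, 'joint_pos': array([ 8.36590931e+01,  2.05878632e+01,  6.39203235e-01, -1.83760375e-02,
       -7.01363550e+01, -1.65076107e+01]), 'qvel': array([-0.05119831, -0.03010621, -0.02626803,  0.01805033,  0.03987698,
        0.01706833]), 'tau': array([-1.68014158e-03, -5.84166205e+01,  2.93753189e+01,  7.01554477e+00,
        1.02327907e-02, -5.40659732e-05]), 'tool_pos': array([0.26194292, 0.62162299, 0.22570973]), 'orientation': array([ 1.79913580e+02, -7.59517237e-03, -2.28547685e+01]), 'force': array([-0.75714318, -0.16504   , -0.18673381]), 'moment': array([-0.0143006 ,  0.08388636, -0.02401752]), 'gripper_force': 0.0, 'opening': 0.08739726871524424}
```

View pics/scene0.png

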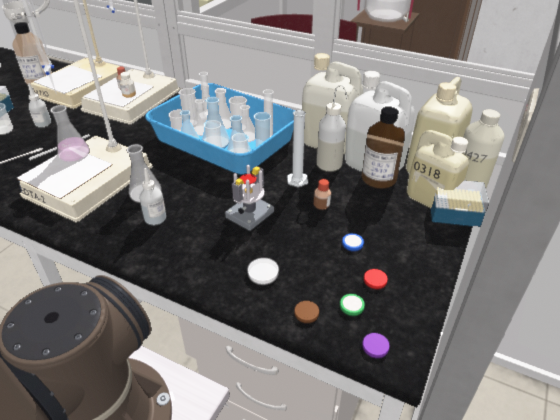

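View pics/top0.png

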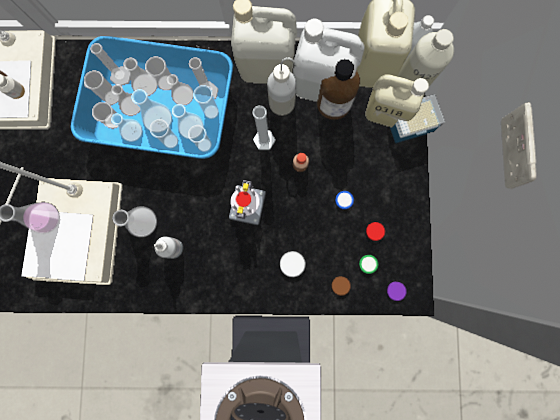

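Scene picture: blue cassette (353,242), green (352,305); look-alikes red (375,279), brown (307,312), purple (376,345). The white Petri dish is at (263,271) and the magazine at (249,200). Top picture: blue (345,200), green (369,264), magazine (246,203), Petri dish (292,264), brown bottle (301,161) and dropper bottle (168,247).

Anything mistakable for the targets: red (375,231), brown (341,286), purple (397,291) and the white Petri dish (292,264), all in the top picture. I choose the blue-rimmed (345,200) and green-rimmed (369,264) discs, both with white filters.

```bash
cat > h.py <<'E'
import numpy as np, cv2
from plant import ctrl
def ray(m,px):
    d=np.linalg.inv(m["intrinsics"])@np.array([px[0],px[1],1.]); R=m["R"]; return -R.T@m["t"], R.T@d
def at_z(m,px,z):
    c,d=ray(m,px); return c+d*(z-c[2])/d[2]
def proj(m,X):
    p=m["intrinsics"]@(m["R"]@np.array(X,float)+m["t"]); return p[:2]/p[2]
def blob(img,near,lo,hi,r=18):
    "centre of hull of the hue-range pixels (RGB image) near a pixel"
    h=cv2.cvtColor(img,cv2.COLOR_RGB2HSV); k=cv2.inRange(h,lo,hi)
    q=np.zeros_like(k); cv2.circle(q,tuple(map(int,near)),r,255,-1); p=cv2.findNonZero(k&q)
    (c,s,a)=cv2.fitEllipse(cv2.convexHull(p)); return c,s,len(p)
BL=((100,120,60),(130,255,255)); GR=((45,100,50),(85,255,255))
E
python3 - <<'E'
from h import *
t=cv2.imread("pics/top0.png")[:,:,::-1].copy(); s=cv2.imread("pics/scene0.png")[:,:,::-1].copy()
mt=ctrl.camera_model("top");ms=ctrl.camera_model("scene")
for n,c,a,b in(("blue",BL,(345,200),(353,242)),("green",GR,(369,264),(352,305))):
    for i,m,p in((t,mt,a),(s,ms,b)):
        e=blob(i,p,*c);print(n,e,at_z(m,e[0],.008).round(4))
for n,p,z in(("petri",(292,264),.015),("foot",(247,207),.02),("bottle",(301,161),.077),("drop",(168,247),.08),("red",(375,231),.012),("brown",(341,286),.012),("purple",(397,291),.012),("cyl",(263,143),.01)): print(n,at_z(mt,p,z).round(3))
a=cv2.resize(t[170:240,205:285],None,fx=5,fy=5,interpolation=2);b=cv2.resize(s[160:235,210:290],None,fx=5,fy=5,interpolation=2)
c=cv2.resize(t[180:285,320:400],None,fx=2.5,fy=2.5)
o=np.zeros((600,800,3),np.uint8);o[:350,:400]=a;o[:375,400:]=b;o[-225:,:200]=c[:225];
cv2.imwrite("pics/c1.png",o[:,:,::-1])
E
```

```text
blue ((344.2336120605469, 199.49832153320312), (18.78099822998047, 18.799535751342773), 111) [ 0.5976 -0.2264  0.008 ]
blue ((352.51123046875, 241.69903564453125), (18.42023468017578, 22.63500213623047), 162) [ 0.5967 -0.2255  0.008 ]
green ((368.3162536621094, 263.6778564453125), (19.014339447021484, 19.606815338134766), 123) [ 0.4203 -0.2903  0.008 ]
green ((351.72686767578125, 304.2242126464844), (22.590736389160156, 26.063796997070312), 206) [ 0.4193 -0.2894  0.008 ]
petri [ 0.418 -0.081  0.015]
foot [0.573 0.044 0.02 ]
bottle [ 0.688 -0.103  0.077]
drop [0.459 0.238 0.08 ]
red [ 0.51  -0.309  0.012]
brown [ 0.36  -0.214  0.012]
purple [ 0.348 -0.366  0.012]
cyl [0.758 0.003 0.01 ]
```

View pics/c1.png

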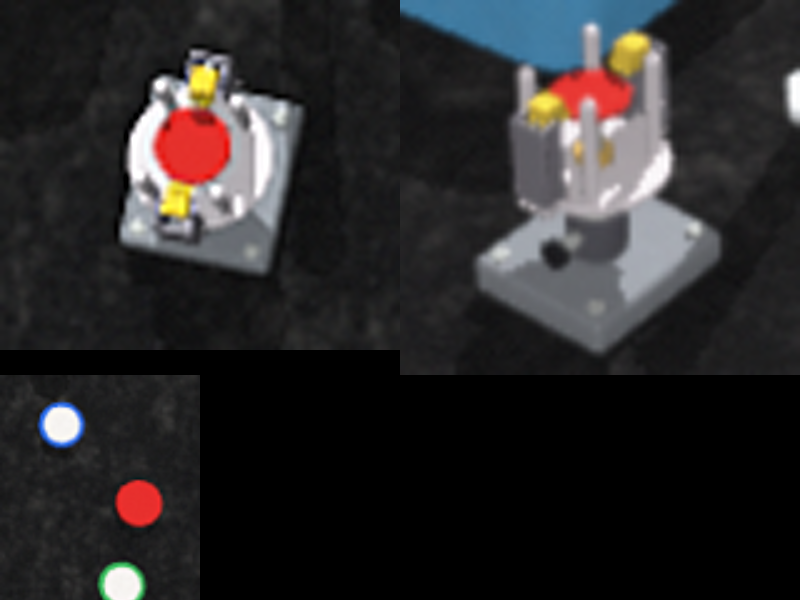

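The crop confirms blue and green rims with white filters, a plain red look-alike beside them. The magazine has lips at (203,83) and (178,203), so its yaw is about -12°. I'll go over it for a wrist look, passing on the near side of the tall ware.

Emit:
step_arm --rows '[[0, [10, -38, 14], [0, 0, 0]], [0, [20, -76, 28], [0, 0, 0]], [0, [30, -114, 42], [0, 0, 0]], [0, [40, -152, 56], [0, 0, 0]], [0, [50, -188, 70], [0, 0, 0]]]'

```text
clock: 0.52
tool_pos: [0.3121, 0.4318, 0.2967]
orientation: [179.9, 0.0, -22.8]
force: [0.8, 1.0, 1.7]
opening: 0.0878
gripper_force: 0.0
```

Emit:
step_arm --rows '[[0, [15, -38, 0], [0, 0, 0.04]], [0, [30, -76, 0], [0, 0, 0.08]], [0, [45, -114, 0], [0, 0, 0.12]], [0, [60, -152, 0], [0, 0, 0.16]], [0, [75, -190, 0], [0, 0, 0.19]]]'

```text
clock: 0.93
tool_pos: [0.3871, 0.242, 0.2966]
orientation: [-180.0, 0.0, -11.8]
force: [1.0, 1.2, 1.0]
opening: 0.0875
gripper_force: 0.0
```

Emit:
step_arm --rows '[[0, [25, -32, 0], [0, 0, 0]], [0, [50, -64, 0], [0, 0, 0]], [0, [75, -96, 0], [0, 0, 0]], [0, [100, -128, 0], [0, 0, 0]], [0, [120, -160, 0], [0, 0, 0]]]'

```text
clock: 1.35
tool_pos: [0.5082, 0.082, 0.2964]
orientation: [180.0, 0.0, -12.0]
force: [0.9, 1.4, 0.2]
opening: 0.0878
gripper_force: 0.0
```

Run:
```python
from h import *
o=ctrl.get_obs();print(o["clock"],o["tool_pos"],o["orientation"],o["force"])
m=ctrl.camera_model("wrist");i=ctrl.snapshot("wrist");cv2.imwrite("pics/w1.png",i[:,:,::-1])
np.savez("w1.npz",i=i,K=m["intrinsics"],R=m["R"],t=m["t"])
print("cam",-m["R"].T@m["t"],m["R"][2],m["intrinsics"][0,0]);print("foot at",proj(m,(.573,.044,.02)))
```

```text
1.35 [0.50817081 0.08204515 0.29639778] [ 1.79998262e+02  1.61966867e-03 -1.19684298e+01] [0.89167752 1.44925394 0.1905941 ]
cam [0.58378526 0.06589999 0.45538236] [-0.28083046  0.05936907 -0.95791939] 350.2496489354225
foot at [297.64762131 112.01351571]
```

View pics/w1.png

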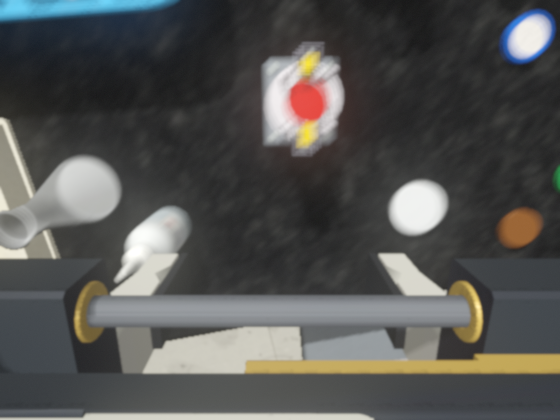

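Wrist picture: magazine at (305,97), with the red follower at (307,101) and lips at (309,63) and (305,135). Next I'll triangulate the follower and the lips from the three views.

Run:
```python
from h import *
from scipy.optimize import least_squares
w=np.load("w1.npz");mw=dict(intrinsics=w["K"],R=w["R"],t=w["t"])
ims=[cv2.imread("pics/top0.png")[:,:,::-1].copy(),cv2.imread("pics/scene0.png")[:,:,::-1].copy(),w["i"]]
ms=[ctrl.camera_model("top"),ctrl.camera_model("scene"),mw]
near=[(245,200),(249,185),(307,100)]
red=[];Y=[]
for i,m,n in zip(ims,ms,near):
    hs=cv2.cvtColor(i,cv2.COLOR_RGB2HSV)
    q=np.zeros(i.shape[:2],np.uint8);cv2.circle(q,n,45 if m is mw else 25,255,-1)
    r=(cv2.inRange(hs,(0,150,80),(6,255,255))|cv2.inRange(hs,(174,150,80),(180,255,255)))&q
    p=cv2.findNonZero(r);e=cv2.fitEllipse(cv2.convexHull(p));red.append(e[0]);print("red",e,len(p),p.mean(0))
    y=cv2.inRange(hs,(20,130,80),(35,255,255))&q
    k,lab,st,c=cv2.connectedComponentsWithStats(y)
    b=[(tuple(c[j].round(1)),st[j,4]) for j in range(1,k) if st[j,4]>8];print("yel",b)
    e=cv2.fitEllipse
def tri(px,ms): 
    f=lambda X:np.concatenate([(proj(m,X)-p)/m["intrinsics"][0,0]*np.linalg.norm(m["R"]@X+m["t"])*1000 for m,p in zip(ms,px)])
    s=least_squares(f,[.57,.04,.1]);return s.x.round(4),s.fun.round(1)
print(tri(red,ms));
for a,b in((0,1),(0,2),(1,2)):print(a,b,tri([red[a],red[b]],[ms[a],ms[b]]))
o=np.hstack([cv2.resize(ims[2][35:165,250:360],None,fx=3.6,fy=4.5,interpolation=2)[:580],cv2.resize(ims[0][170:230,215:275],(396,396),interpolation=2)[:,:396].copy() if 0 else np.zeros((580,1,3),np.uint8)])
# blue, green in wrist
for n,c,p in(("blue",BL,(527,37)),):
    e=blob(ims[2],p,*c,r=35);print(n,e,at_z(mw,e[0],.010))
```

```text
red ((242.9813232421875, 198.6580352783203), (14.245163917541504, 15.265950202941895), 162.35736083984375) 175 [[243.13714286 198.84      ]]
yel [((np.float64(245.2), np.float64(186.5)), np.int32(35)), ((np.float64(239.9), np.float64(209.6)), np.int32(33))]
red ((247.7042236328125, 178.26327514648438), (9.315739631652832, 15.814273834228516), 94.06783294677734) 100 [[248.23 177.71]]
yel [((np.float64(255.2), np.float64(170.4)), np.int32(45)), ((np.float64(238.8), np.float64(181.1)), np.int32(34))]
red ((306.4158020019531, 101.13624572753906), (29.817413330078125, 38.918861389160156), 151.18370056152344) 901 [[306.46503885 101.36293008]]
yel [((np.float64(308.3), np.float64(64.3)), np.int32(147)), ((np.float64(306.4), np.float64(133.6)), np.int32(155))]
(array([0.581 , 0.0427, 0.1156]), array([ 1.8, -0.9,  2.9, -0.6, -3.3,  3.1]))
0 1 (array([0.58  , 0.0449, 0.1148]), array([-0.4,  0.2,  0.4, -0. ]))
0 2 (array([0.5812, 0.0415, 0.1237]), array([ 2.1, -2.4, -1.5,  2.5]))
1 2 (array([0.5815, 0.0418, 0.1155]), array([ 3.8, -0.5, -2.5,  2.5]))
blue ((527.3260498046875, 36.28555679321289), (45.653564453125, 65.73390197753906), 915) [ 0.60034452 -0.2319698   0.01      ]
```

Top and scene agree: the axis is near (0.580, 0.045) and h is about 23 mm. The wrist shot may have been taken in motion, so I'll look again closer and settled.

Emit:
step_arm --rows '[[0, [25, -10, -10], [0, 0, 0]], [0, [50, -20, -20], [0, 0, 0]], [0, [75, -30, -30], [0, 0, 0]], [0, [95, -40, -40], [0, 0, 0]], [0, [95, -40, -40], [0, 0, 0]]]'

```text
clock: 1.82
tool_pos: [0.6035, 0.0423, 0.2527]
orientation: [179.8, 0.3, -12.1]
force: [0.3, -0.2, -0.4]
opening: 0.0878
gripper_force: 0.0
```

Emit:
step_arm --rows '[[0, [0, 0, 0], [0, 0, 0]], [0, [0, 0, 0], [0, 0, 0]], [0, [0, 0, 0], [0, 0, 0]], [0, [0, 0, 0], [0, 0, 0]], [0, [0, 0, 0], [0, 0, 0]]]'

```text
clock: 2.23
tool_pos: [0.6018, 0.0445, 0.2575]
orientation: [-180.0, -0.1, -11.9]
force: [0.3, 0.2, 0.0]
opening: 0.0873
gripper_force: 0.0
```

```bash
cat >> h.py <<'E'
def shot(name):
    m=ctrl.camera_model("wrist");o=ctrl.get_obs();i=ctrl.snapshot("wrist");cv2.imwrite(f"pics/{name}.png",i[:,:,::-1])
    np.savez(name+".npz",i=i,K=m["intrinsics"],R=m["R"],t=m["t"],p=o["tool_pos"]);print(o["clock"],o["tool_pos"].round(4),o["orientation"].round(2),o["force"].round(2))
    return i,m
def red(i,n,r):
    hs=cv2.cvtColor(i,cv2.COLOR_RGB2HSV);q=np.zeros(i.shape[:2],np.uint8);cv2.circle(q,n,r,255,-1)
    k=(cv2.inRange(hs,(0,150,80),(6,255,255))|cv2.inRange(hs,(174,150,80),(180,255,255)))&q
    p=cv2.findNonZero(k);y=cv2.inRange(hs,(20,130,80),(35,255,255))&q
    n,lab,st,c=cv2.connectedComponentsWithStats(y)
    return cv2.fitEllipse(cv2.convexHull(p)),[(c[j].round(1),st[j,4]) for j in range(1,n) if st[j,4]>20]
E
python3 - <<'E'
from h import *
i,m=shot("w2");n=tuple(int(v) for v in proj(m,(.58,.045,.115)));print(n)
e,y=red(i,n,90);print(e,y);
for z in(.105,.115,.125):print(z,at_z(m,e[0],z).round(4))
Y=[at_z(m,c,.121) for c,s in y];print(Y)
if len(Y)==2:d=Y[0]-Y[1];print(np.degrees(np.arctan2(d[1],d[0])))
E
```

```text
2.2333 [0.6018 0.0445 0.2575] [-1.7995e+02 -7.0000e-02 -1.1920e+01] [0.31 0.2  0.03]
(282, 220)
((283.6914367675781, 219.9288330078125), (39.15016555786133, 40.1103630065918), 84.11773681640625) [(array([283.6, 189.5]), np.int32(213)), (array([283.7, 253.2]), np.int32(292))]
0.105 [0.5774 0.0441 0.105 ]
0.115 [0.5806 0.0436 0.115 ]
0.125 [0.5838 0.0431 0.125 ]
[array([0.60962329, 0.03778785, 0.121     ]), array([0.55127003, 0.04971609, 0.121     ])]
-11.552918588451783
```

View pics/w2.png

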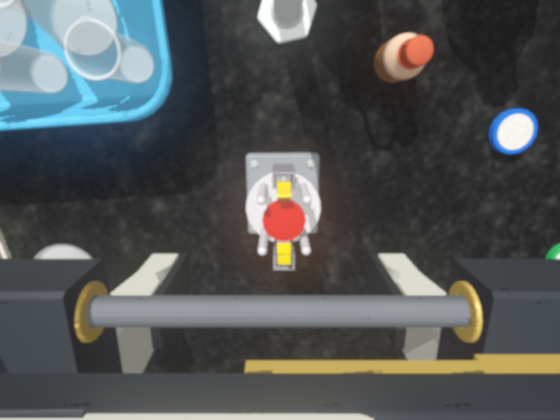

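Wrist picture: the magazine is square to the tool, follower at (284,220), lips at (284,190) and (284,253). So yaw is about -11.8° and the axis about (0.580, 0.044). Blue is at (513,131). Going over blue.

Emit:
step_arm --rows '[[0, [-1, -38, 0], [0, 0, 0]], [0, [-2, -76, 0], [0, 0, 0]], [0, [-3, -114, 0], [0, 0, 0]], [0, [-4, -152, 0], [0, 0, 0]], [0, [-5, -190, 0], [0, 0, 0]]]'

```text
clock: 2.7
tool_pos: [0.5968, -0.1472, 0.2573]
orientation: [-180.0, -0.1, -11.9]
force: [0.9, -0.2, 0.2]
opening: 0.0876
gripper_force: 0.0
```

Emit:
step_arm --rows '[[0, [0, -30, -25], [0, 0, 0]], [0, [0, -55, -55], [0, 0, 0]], [0, [0, -70, -90], [0, 0, 0]], [0, [0, -80, -125], [0, 0, 0]], [0, [0, -80, -155], [0, 0, 0]]]'

```text
clock: 3.12
tool_pos: [0.5962, -0.2277, 0.0998]
orientation: [-180.0, 0.0, -12.1]
force: [1.0, 0.6, -0.1]
opening: 0.0875
gripper_force: 0.0
```

Emit:
step_arm --rows '[[0, [0, 0, 0], [0, 0, 0]], [0, [0, 0, 0], [0, 0, 0]], [0, [0, 0, 0], [0, 0, 0]], [0, [0, 0, 0], [0, 0, 0]], [0, [0, 0, 0], [0, 0, 0]]]'

```text
clock: 3.53
tool_pos: [0.5986, -0.2257, 0.1042]
orientation: [-180.0, -0.2, -11.9]
force: [0.2, -0.6, -0.7]
opening: 0.0876
gripper_force: 0.0
```

Run:
```python
from h import *
i,m=shot("w3");n=proj(m,(.597,-.226,.01));print(n)
e=blob(i,n,*BL,r=75);print(e,at_z(m,e[0],.010).round(4))
w=np.load("w2.npz");mw=dict(intrinsics=w["K"],R=w["R"],t=w["t"]);e=blob(w["i"],(513,131),*BL,r=45);print(e,at_z(mw,e[0],.010).round(4))
```

```text
3.5333 [ 0.5986 -0.2257  0.1042] [-179.98   -0.23  -11.9 ] [ 0.23 -0.6  -0.72]
[278.58993429 216.04476527]
((279.62530517578125, 215.3966522216797), (64.89787292480469, 65.49055480957031), 1000) [ 0.5973 -0.2269  0.01  ]
((513.0480346679688, 130.7658233642578), (45.33872604370117, 53.618194580078125), 819) [ 0.5974 -0.2267  0.01  ]
```

Emit:
step_arm --rows '[[0, [0, -1, -30], [0, 0, 0]], [0, [0, -1, -60], [0, 0, 0]], [0, [0, -1, -80], [0, 0, 0]], [0, [0, -1, -92], [0, 0, 0]], [0, [0, -1, -97], [0, 0, 0]]]'

```text
clock: 4.0
tool_pos: [0.5966, -0.2268, 0.0034]
orientation: [180.0, 0.1, -12.0]
force: [-0.4, 0.3, -0.2]
opening: 0.0879
gripper_force: 0.0
```

Emit:
step_arm --rows '[[0, [0, 0, 0], [0, 0, 0]], [0.3, [0, 0, 0], [0, 0, 0]], [0.6, [0, 0, 0], [0, 0, 0]], [1, [0, 0, 0], [0, 0, 0]], [1, [0, 0, 0], [0, 0, 0]]]'

```text
clock: 4.42
tool_pos: [0.5978, -0.227, 0.0057]
orientation: [-180.0, -0.1, -12.0]
force: [0.6, -0.5, -0.3]
opening: 0.0662
gripper_force: 0.0
```

Emit:
step_arm --rows '[[1, [0, 0, 0], [0, 0, 0]], [1, [0, 0, 0], [0, 0, 0]], [1, [0, 0, 0], [0, 0, 0]], [1, [0, 0, 0], [0, 0, 0]], [1, [0, 0, 0], [0, 0, 0]]]'

```text
clock: 4.83
tool_pos: [0.5973, -0.227, 0.0049]
orientation: [180.0, -0.0, -12.0]
force: [-0.9, 1.0, 4.3]
opening: 0.0483
gripper_force: 30.0
```

Emit:
step_arm --rows '[[1, [0, 0, 10], [0, 0, 0]], [1, [0, 0, 40], [0, 0, 0]], [1, [0, 0, 80], [0, 0, 0]], [1, [0, 0, 120], [0, 0, 0]], [1, [0, 0, 160], [0, 0, 0]]]'

```text
clock: 5.25
tool_pos: [0.5966, -0.227, 0.1668]
orientation: [180.0, 0.0, -12.0]
force: [0.5, 0.7, 0.2]
opening: 0.0487
gripper_force: 30.0
```

Emit:
step_arm --rows '[[1, [-3, 30, 20], [0, 0, 0]], [1, [-6, 65, 40], [0, 0, 0]], [1, [-9, 103, 40], [0, 0, 0]], [1, [-12, 142, 40], [0, 0, 0]], [1, [-15, 181, 40], [0, 0, 0]]]'

```text
clock: 5.67
tool_pos: [0.5816, -0.0445, 0.2058]
orientation: [-180.0, -0.1, -12.0]
force: [0.9, 0.2, -0.3]
opening: 0.0484
gripper_force: 30.0
```

Emit:
step_arm --rows '[[1, [0, 37, 0], [0, 0, 0]], [1, [0, 65, 0], [0, 0, 0]], [1, [0, 85, 0], [0, 0, 0]], [1, [-2, 90, 0], [0, 0, 0]], [1, [-2, 90, 0], [0, 0, 0]]]'

```text
clock: 6.08
tool_pos: [0.5797, 0.0454, 0.205]
orientation: [-180.0, -0.0, -11.8]
force: [-1.0, -0.4, -0.6]
opening: 0.049
gripper_force: 30.0
```

Emit:
step_arm --rows '[[1, [0, 0, 0], [0, 0, 0]], [1, [0, 0, 0], [0, 0, 0]], [1, [0, 0, 0], [0, 0, 0]], [1, [0, 0, 0], [0, 0, 0]], [1, [0, 0, 0], [0, 0, 0]]]'

```text
clock: 6.5
tool_pos: [0.5801, 0.0432, 0.2045]
orientation: [180.0, 0.0, -12.0]
force: [0.6, -0.1, -0.4]
opening: 0.0486
gripper_force: 30.0
```

Run:
```python
from h import *
i,m=shot("w4");n=tuple(int(v) for v in proj(m,(.58,.044,.205)));print(n, proj(m,(.58,.044,.115)))
e=blob(i,n,*BL,r=110);print(e,[at_z(m,e[0],z).round(4) for z in (.2,.205,.21)])
cv2.imwrite("pics/w4c.png",cv2.resize(i[90:330,130:440],None,fx=2,fy=2)[:,:,::-1])
```

```text
6.5 [0.5801 0.0432 0.2045] [ 1.7999e+02  1.0000e-02 -1.2030e+01] [ 0.59 -0.07 -0.36]
(276, 269) [276.62638265 215.80959833]
((278.33642578125, 271.5322570800781), (93.95926666259766, 103.32169342041016), 2036) [array([0.5764, 0.0436, 0.2   ]), array([0.5788, 0.0431, 0.205 ]), array([0.5813, 0.0426, 0.21  ])]
```

View pics/w4c.png

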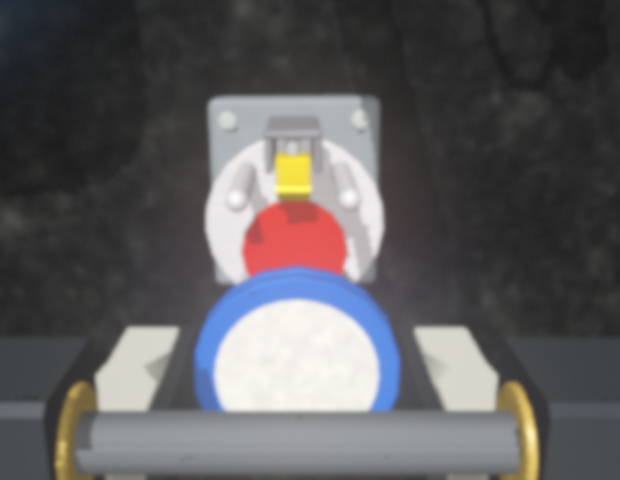

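Blue is held level between the tips, centred at (297,365) in the crop. The follower (295,250) and lip (293,175) line up with it laterally. Lowering to just above the posts.

Emit:
step_arm --rows '[[1, [0, 0, -20], [0, 0, 0]], [1, [0, 0, -40], [0, 0, 0]], [1, [0, 0, -55], [0, 0, 0]], [1, [0, 0, -62], [0, 0, 0]], [1, [0, 0, -62], [0, 0, 0]]]'

```text
clock: 6.97
tool_pos: [0.5791, 0.0434, 0.1409]
orientation: [179.9, 0.2, -12.0]
force: [-0.3, -1.2, 0.0]
opening: 0.0485
gripper_force: 30.0
```

Emit:
step_arm --rows '[[1, [0, 0, -0.5], [0, 0, 0]], [1, [0, 0, -1], [0, 0, 0]], [1, [0, 0, -1.5], [0, 0, 0]], [1, [0, 0, -2], [0, 0, 0]], [1, [0, 0, -2], [0, 0, 0]]]'

```text
clock: 7.38
tool_pos: [0.5804, 0.0441, 0.1411]
orientation: [-180.0, -0.0, -12.0]
force: [-0.1, -0.4, -0.2]
opening: 0.0486
gripper_force: 30.0
```

Emit:
step_arm --rows '[[1, [0, 0, -0.5], [0, 0, 0]], [1, [0, 0, -1], [0, 0, 0]], [1, [0, 0, -1.5], [0, 0, 0]], [1, [0, 0, -2], [0, 0, 0]], [1, [0, 0, -2], [0, 0, 0]]]'

```text
clock: 7.8
tool_pos: [0.58, 0.044, 0.1384]
orientation: [180.0, 0.0, -12.0]
force: [0.3, 0.6, -0.5]
opening: 0.0485
gripper_force: 30.0
```

Emit:
step_arm --rows '[[1, [0, 0, -0.5], [0, 0, 0]], [1, [0, 0, -1], [0, 0, 0]], [1, [0, 0, -1.5], [0, 0, 0]], [1, [0, 0, -2], [0, 0, 0]], [1, [0, 0, -2], [0, 0, 0]]]'

```text
clock: 8.22
tool_pos: [0.58, 0.044, 0.1364]
orientation: [180.0, 0.0, -12.0]
force: [-0.9, 0.1, 0.2]
opening: 0.0481
gripper_force: 30.0
```

Emit:
step_arm --rows '[[1, [0, 0, -0.5], [0, 0, 0]], [1, [0, 0, -1], [0, 0, 0]], [1, [0, 0, -1.5], [0, 0, 0]], [1, [0, 0, -2], [0, 0, 0]], [1, [0, 0, -2], [0, 0, 0]]]'

```text
clock: 8.63
tool_pos: [0.5801, 0.044, 0.1344]
orientation: [180.0, 0.0, -12.0]
force: [0.0, 0.3, 0.1]
opening: 0.0486
gripper_force: 30.0
```

Emit:
step_arm --rows '[[1, [0, 0, -0.5], [0, 0, 0]], [1, [0, 0, -1], [0, 0, 0]], [1, [0, 0, -1.5], [0, 0, 0]], [1, [0, 0, -2], [0, 0, 0]], [1, [0, 0, -2], [0, 0, 0]]]'

```text
clock: 9.05
tool_pos: [0.5801, 0.044, 0.1324]
orientation: [180.0, 0.0, -12.0]
force: [0.4, -1.5, -0.3]
opening: 0.0484
gripper_force: 30.0
```

Emit:
step_arm --rows '[[1, [0, 0, -0.5], [0, 0, 0]], [1, [0, 0, -1], [0, 0, 0]], [1, [0, 0, -1.5], [0, 0, 0]], [1, [0, 0, -2], [0, 0, 0]], [1, [0, 0, -2], [0, 0, 0]]]'

```text
clock: 9.47
tool_pos: [0.58, 0.044, 0.1304]
orientation: [180.0, 0.0, -12.0]
force: [0.6, 0.4, -0.6]
opening: 0.0484
gripper_force: 30.0
```

Emit:
step_arm --rows '[[1, [0, 0, -0.5], [0, 0, 0]], [1, [0, 0, -1], [0, 0, 0]], [1, [0, 0, -1.5], [0, 0, 0]], [1, [0, 0, -2], [0, 0, 0]], [1, [0, 0, -2], [0, 0, 0]]]'

```text
clock: 9.88
tool_pos: [0.5801, 0.044, 0.1284]
orientation: [180.0, 0.0, -12.0]
force: [0.0, -0.7, -0.3]
opening: 0.0484
gripper_force: 30.0
```

Emit:
step_arm --rows '[[1, [0, 0, -0.5], [0, 0, 0]], [1, [0, 0, -1], [0, 0, 0]], [1, [0, 0, -1.5], [0, 0, 0]], [1, [0, 0, -2], [0, 0, 0]], [1, [0, 0, -2], [0, 0, 0]]]'

```text
clock: 10.3
tool_pos: [0.5805, 0.044, 0.1268]
orientation: [-180.0, -0.0, -12.0]
force: [1.6, -0.5, 1.8]
opening: 0.0485
gripper_force: 30.0
```

Emit:
step_arm --rows '[[1, [0, 0, -0.5], [0, 0, 0]], [1, [0, 0, -1], [0, 0, 0]], [1, [0, 0, -1.5], [0, 0, 0]], [1, [0, 0, -2], [0, 0, 0]], [1, [0, 0, -2], [0, 0, 0]]]'

```text
clock: 10.72
tool_pos: [0.5803, 0.0441, 0.1247]
orientation: [-180.0, -0.0, -12.0]
force: [0.7, -0.1, 4.3]
opening: 0.0481
gripper_force: 30.0
```

Emit:
step_arm --rows '[[1, [0, 0, -0.5], [0, 0, 0]], [1, [0, 0, -1], [0, 0, 0]], [1, [0, 0, -1.5], [0, 0, 0]], [1, [0, 0, -2], [0, 0, 0]], [1, [0, 0, -2], [0, 0, 0]]]'

```text
clock: 11.13
tool_pos: [0.5802, 0.044, 0.1225]
orientation: [-180.0, -0.0, -12.0]
force: [0.5, -0.5, 3.6]
opening: 0.0485
gripper_force: 30.0
```

Emit:
step_arm --rows '[[1, [0, 0, -0.5], [0, 0, 0]], [1, [0, 0, -1], [0, 0, 0]], [1, [0, 0, -1.5], [0, 0, 0]], [1, [0, 0, -2], [0, 0, 0]], [1, [0, 0, -2], [0, 0, 0]]]'

```text
clock: 11.55
tool_pos: [0.5802, 0.044, 0.1206]
orientation: [-180.0, -0.0, -12.0]
force: [1.2, -0.2, 4.7]
opening: 0.0485
gripper_force: 30.0
```

Emit:
step_arm --rows '[[1, [0, 0, -0.5], [0, 0, 0]], [1, [0, 0, -1], [0, 0, 0]], [1, [0, 0, -1.5], [0, 0, 0]], [1, [0, 0, -2], [0, 0, 0]], [1, [0, 0, -2], [0, 0, 0]]]'

```text
clock: 11.97
tool_pos: [0.5803, 0.044, 0.1187]
orientation: [-180.0, -0.0, -12.0]
force: [0.6, 0.1, 5.5]
opening: 0.0487
gripper_force: 30.0
```

Emit:
step_arm --rows '[[1, [0, 0, -0.5], [0, 0, 0]], [1, [0, 0, -1], [0, 0, 0]], [1, [0, 0, -1.5], [0, 0, 0]], [1, [0, 0, -2], [0, 0, 0]], [1, [0, 0, -2], [0, 0, 0]]]'

```text
clock: 12.38
tool_pos: [0.5801, 0.044, 0.1164]
orientation: [-180.0, 0.0, -12.0]
force: [1.8, -0.8, 3.8]
opening: 0.0484
gripper_force: 30.0
```

Emit:
step_arm --rows '[[1, [0, 0, -0.5], [0, 0, 0]], [1, [0, 0, -1], [0, 0, 0]], [1, [0, 0, -1.5], [0, 0, 0]], [1, [0, 0, -2], [0, 0, 0]], [1, [0, 0, -2], [0, 0, 0]]]'

```text
clock: 12.8
tool_pos: [0.5801, 0.044, 0.1144]
orientation: [-180.0, -0.0, -12.0]
force: [1.7, 0.3, 2.9]
opening: 0.0488
gripper_force: 30.0
```

Emit:
step_arm --rows '[[1, [0, 0, -0.5], [0, 0, 0]], [1, [0, 0, -1], [0, 0, 0]], [1, [0, 0, -1.5], [0, 0, 0]], [1, [0, 0, -2], [0, 0, 0]], [1, [0, 0, -2], [0, 0, 0]]]'

```text
clock: 13.22
tool_pos: [0.5802, 0.044, 0.1125]
orientation: [-180.0, -0.0, -12.0]
force: [1.7, 0.1, 3.7]
opening: 0.0489
gripper_force: 30.0
```

Emit:
step_arm --rows '[[1, [0, 0, -0.5], [0, 0, 0]], [1, [0, 0, -1], [0, 0, 0]], [1, [0, 0, -1.5], [0, 0, 0]], [1, [0, 0, -2], [0, 0, 0]], [1, [0, 0, -2], [0, 0, 0]]]'

```text
clock: 13.63
tool_pos: [0.5802, 0.0441, 0.1106]
orientation: [-180.0, -0.0, -12.0]
force: [1.0, 0.4, 3.9]
opening: 0.0488
gripper_force: 30.0
```

Emit:
step_arm --rows '[[1, [0, 0, -0.5], [0, 0, 0]], [1, [0, 0, -1], [0, 0, 0]], [1, [0, 0, -1.5], [0, 0, 0]], [1, [0, 0, -2], [0, 0, 0]], [1, [0, 0, -2], [0, 0, 0]]]'

```text
clock: 14.05
tool_pos: [0.5798, 0.044, 0.1079]
orientation: [180.0, 0.0, -12.0]
force: [2.9, 0.7, -2.5]
opening: 0.0487
gripper_force: 30.0
```

Emit:
step_arm --rows '[[1, [0, 0, -0.5], [0, 0, 0]], [1, [0, 0, -1], [0, 0, 0]], [1, [0, 0, -1.5], [0, 0, 0]], [1, [0, 0, -2], [0, 0, 0]], [1, [0, 0, -2], [0, 0, 0]]]'

```text
clock: 14.47
tool_pos: [0.5798, 0.044, 0.1066]
orientation: [180.0, 0.0, -12.0]
force: [-0.4, 1.4, 3.9]
opening: 0.0484
gripper_force: 30.0
```

Emit:
step_arm --rows '[[1, [0, 0, -0.5], [0, 0, 0]], [1, [0, 0, -1], [0, 0, 0]], [1, [0, 0, -1.5], [0, 0, 0]], [1, [0, 0, -2], [0, 0, 0]], [1, [0, 0, -2], [0, 0, 0]]]'

```text
clock: 14.88
tool_pos: [0.5799, 0.044, 0.1044]
orientation: [180.0, 0.0, -12.0]
force: [-0.8, 1.0, 3.8]
opening: 0.0486
gripper_force: 30.0
```

Emit:
step_arm --rows '[[1, [0, 0, -0.5], [0, 0, 0]], [1, [0, 0, -1], [0, 0, 0]], [1, [0, 0, -1.5], [0, 0, 0]], [1, [0, 0, -2], [0, 0, 0]], [1, [0, 0, -2], [0, 0, 0]]]'

```text
clock: 15.3
tool_pos: [0.5799, 0.044, 0.1024]
orientation: [180.0, 0.0, -12.0]
force: [-2.6, 0.5, 4.6]
opening: 0.0483
gripper_force: 30.0
```

The dip at TCP z≈0.108 looks like the snap. Opening, then raising.

Emit:
step_arm --rows '[[0.25, [0, 0, 0], [0, 0, 0]], [0.25, [0, 0, 0], [0, 0, 0]], [0.25, [0, 0, 0], [0, 0, 0]], [0.25, [0, 0, 0], [0, 0, 0]], [0.25, [0, 0, 0], [0, 0, 0]]]'

```text
clock: 15.72
tool_pos: [0.5801, 0.0439, 0.1023]
orientation: [180.0, 0.0, -12.0]
force: [0.2, 0.1, 0.2]
opening: 0.0659
gripper_force: 0.0
```

Emit:
step_arm --rows '[[0.25, [0, 0, 0], [0, 0, 0]], [0.25, [0, 0, 10], [0, 0, 0]], [0.25, [0, 0, 40], [0, 0, 0]], [0.1, [10, 0, 80], [0, 0, 0]], [0, [20, 0, 110], [0, 0, 0]]]'

```text
clock: 16.13
tool_pos: [0.6005, 0.0439, 0.2163]
orientation: [-180.0, -0.1, -11.9]
force: [1.3, 0.6, 0.1]
opening: 0.0747
gripper_force: 0.0
```

Emit:
step_arm --rows '[[0, [0, 0, 20], [0, 0, 0]], [0, [0, 0, 40], [0, 0, 0]], [0, [0, 0, 40], [0, 0, 0]], [0, [0, 0, 40], [0, 0, 0]], [0, [0, 0, 40], [0, 0, 0]]]'

```text
clock: 16.55
tool_pos: [0.5997, 0.044, 0.2526]
orientation: [-180.0, 0.0, -12.0]
force: [0.4, 0.6, 0.3]
opening: 0.0877
gripper_force: 0.0
```

Run:
```python
from h import *
i,m=shot("w5");n=proj(m,(.58,.044,.115));print(n)
cv2.imwrite("pics/t5.png",ctrl.snapshot("top")[:,:,::-1]);s=ctrl.snapshot("scene")
e=blob(i,n,*BL,r=70);print(e,[at_z(m,e[0],z).round(4) for z in (.11,.115,.12)])
c=cv2.resize(i[120:320,190:380],None,fx=2.1,fy=2.1,interpolation=2);d=cv2.resize(s[160:235,210:290],None,fx=5,fy=5,interpolation=2)
o=np.zeros((420,800,3),np.uint8);o[:420,:399]=c;o[:375,400:]=d;cv2.imwrite("pics/c5.png",o[:,:,::-1])
```

```text
16.55 [0.5997 0.044  0.2526] [-1.7999e+02  1.0000e-02 -1.1970e+01] [0.43 0.58 0.35]
[282.31737026 220.05114792]
((282.59686279296875, 220.05966186523438), (52.185733795166016, 53.9394645690918), 386) [array([0.5783, 0.044 , 0.11  ]), array([0.5799, 0.0438, 0.115 ]), array([0.5815, 0.0435, 0.12  ])]
```

View pics/c5.png

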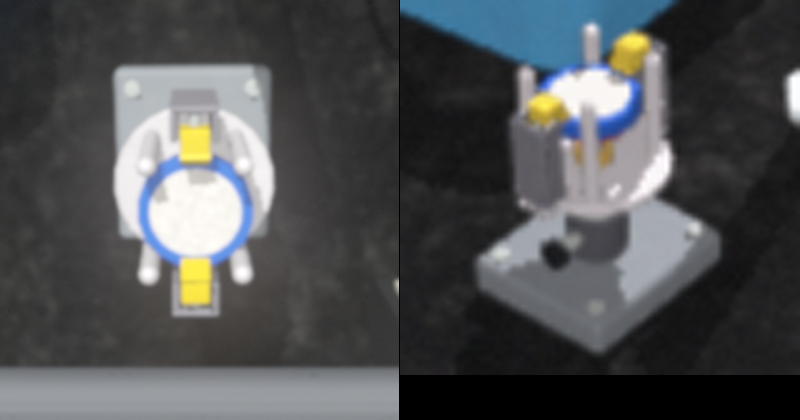

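Left crop: blue lies centred and flat under both yellow lips, at (195,145) and (195,282); the scene view agrees. Now green.

Emit:
step_arm --rows '[[0, [-18, -34, 0], [0, 0, 0]], [0, [-36, -68, 0], [0, 0, 0]], [0, [-54, -102, 0], [0, 0, 0]], [0, [-72, -136, 0], [0, 0, 0]], [0, [-90, -170, 0], [0, 0, 0]]]'

```text
clock: 17.12
tool_pos: [0.5087, -0.1272, 0.252]
orientation: [180.0, 0.1, -11.9]
force: [-0.2, -0.9, 1.2]
opening: 0.0875
gripper_force: 0.0
```

Emit:
step_arm --rows '[[0, [-18, -32, -10], [0, 0, 0]], [0, [-36, -64, -25], [0, 0, 0]], [0, [-54, -96, -40], [0, 0, 0]], [0, [-72, -128, -55], [0, 0, 0]], [0, [-90, -164, -60], [0, 0, 0]]]'

```text
clock: 17.53
tool_pos: [0.4176, -0.2904, 0.1901]
orientation: [-180.0, 0.2, -11.9]
force: [-0.2, -0.8, 0.1]
opening: 0.0873
gripper_force: 0.0
```

Emit:
step_arm --rows '[[0, [0, 0, -30], [0, 0, 0]], [0, [0, 0, -60], [0, 0, 0]], [0, [0, 0, -90], [0, 0, 0]], [0, [0, 0, -90], [0, 0, 0]], [0, [0, 0, -90], [0, 0, 0]]]'

```text
clock: 17.95
tool_pos: [0.4188, -0.2899, 0.1015]
orientation: [180.0, 0.3, -12.0]
force: [-0.3, -0.7, 0.3]
opening: 0.0879
gripper_force: 0.0
```

Run:
```python
from h import *
i,m=shot("w6");n=proj(m,(.42,-.29,.01));print(n)
e=blob(i,n,*GR,r=75);print(e,at_z(m,e[0],.010).round(4))
```

```text
17.95 [ 0.4188 -0.2899  0.1015] [179.99   0.26 -11.96] [-0.31 -0.74  0.34]
[277.50329355 212.62859889]
((278.4800720214844, 211.75396728515625), (66.20471954345703, 67.1981201171875), 1117) [ 0.4205 -0.2909  0.01  ]
```

Emit:
step_arm --rows '[[0, [0, -1, -30], [0, 0, 0]], [0, [0, -1, -60], [0, 0, 0]], [0, [0, -1, -80], [0, 0, 0]], [0, [0, -1, -92], [0, 0, 0]], [0, [0, -1, -97.5], [0, 0, 0]]]'

```text
clock: 18.42
tool_pos: [0.421, -0.2909, 0.0052]
orientation: [180.0, -0.0, -11.9]
force: [0.2, -0.1, -0.2]
opening: 0.088
gripper_force: 0.0
```

Emit:
step_arm --rows '[[0, [0, 0, 0], [0, 0, 0]], [0.3, [0, 0, 0], [0, 0, 0]], [0.6, [0, 0, 0], [0, 0, 0]], [1, [0, 0, 0], [0, 0, 0]], [1, [0, 0, 0], [0, 0, 0]]]'

```text
clock: 18.83
tool_pos: [0.4208, -0.2912, 0.0061]
orientation: [180.0, -0.1, -12.0]
force: [-0.7, -0.3, 0.7]
opening: 0.0663
gripper_force: 0.0
```

Emit:
step_arm --rows '[[1, [0, 0, 0], [0, 0, 0]], [1, [0, 0, 0], [0, 0, 0]], [1, [0, 0, 0], [0, 0, 0]], [1, [0, 0, 0], [0, 0, 0]], [1, [0, 0, 0], [0, 0, 0]]]'

```text
clock: 19.25
tool_pos: [0.4202, -0.2911, 0.0053]
orientation: [180.0, -0.0, -12.0]
force: [-0.7, 0.5, 5.0]
opening: 0.0485
gripper_force: 30.0
```

Emit:
step_arm --rows '[[1, [0, 0, 10], [0, 0, 0]], [1, [0, 0, 40], [0, 0, 0]], [1, [0, 0, 80], [0, 0, 0]], [1, [0, 0, 120], [0, 0, 0]], [1, [0, 0, 160], [0, 0, 0]]]'

```text
clock: 19.67
tool_pos: [0.4193, -0.2908, 0.1673]
orientation: [-180.0, 0.0, -12.0]
force: [2.0, -0.5, -0.6]
opening: 0.0487
gripper_force: 30.0
```

Emit:
step_arm --rows '[[1, [16, 34, 8], [0, 0, 0]], [1, [32, 68, 16], [0, 0, 0]], [1, [48, 102, 24], [0, 0, 0]], [1, [64, 136, 32], [0, 0, 0]], [1, [80, 170, 40], [0, 0, 0]]]'

```text
clock: 20.08
tool_pos: [0.5001, -0.1194, 0.2063]
orientation: [-180.0, -0.0, -12.0]
force: [1.1, -0.5, -0.8]
opening: 0.0487
gripper_force: 30.0
```

Emit:
step_arm --rows '[[1, [17, 35, 0], [0, 0, 0]], [1, [34, 70, 0], [0, 0, 0]], [1, [51, 105, 0], [0, 0, 0]], [1, [66, 140, 0], [0, 0, 0]], [1, [80, 165, 0], [0, 0, 0]]]'

```text
clock: 20.5
tool_pos: [0.5805, 0.0467, 0.2056]
orientation: [-180.0, -0.0, -11.9]
force: [0.4, -0.2, -0.5]
opening: 0.0489
gripper_force: 30.0
```

Emit:
step_arm --rows '[[1, [0, 0, 0], [0, 0, 0]], [1, [0, 0, 0], [0, 0, 0]], [1, [0, 0, 0], [0, 0, 0]], [1, [0, 0, 0], [0, 0, 0]], [1, [0, 0, 0], [0, 0, 0]]]'

```text
clock: 20.92
tool_pos: [0.5796, 0.043, 0.2054]
orientation: [-180.0, -0.0, -12.0]
force: [0.1, -1.1, 0.1]
opening: 0.0488
gripper_force: 30.0
```

Run:
```python
from h import *
i,m=shot("w7");n=proj(m,(.58,.044,.205));print(n)
e=blob(i,n,*GR,r=110);print(e,at_z(m,e[0],.205).round(4))
```

```text
20.9167 [0.5796 0.043  0.2054] [-180.     -0.    -12.03] [ 0.06 -1.12  0.13]
[275.49988565 268.21457536]
((278.5377502441406, 271.2521057128906), (93.231689453125, 102.53141784667969), 1997) [0.5781 0.0429 0.205 ]
```

Emit:
step_arm --rows '[[1, [0, 0, -20], [0, 0, 0]], [1, [0, 0, -40], [0, 0, 0]], [1, [0, 0, -55], [0, 0, 0]], [1, [0, 0, -63], [0, 0, 0]], [1, [0, 0, -65], [0, 0, 0]]]'

```text
clock: 21.38
tool_pos: [0.5792, 0.0431, 0.1388]
orientation: [179.9, 0.1, -12.0]
force: [-0.7, -0.4, 0.3]
opening: 0.0486
gripper_force: 30.0
```

Emit:
step_arm --rows '[[1, [0, 0, -1], [0, 0, 0]], [1, [0, 0, -2], [0, 0, 0]], [1, [0, 0, -3], [0, 0, 0]], [1, [0, 0, -4], [0, 0, 0]], [1, [0, 0, -5], [0, 0, 0]]]'

```text
clock: 21.8
tool_pos: [0.5804, 0.0441, 0.1356]
orientation: [-180.0, -0.1, -12.0]
force: [-0.5, -0.1, -0.2]
opening: 0.0483
gripper_force: 30.0
```

Emit:
step_arm --rows '[[1, [0, 0, -1], [0, 0, 0]], [1, [0, 0, -2], [0, 0, 0]], [1, [0, 0, -3], [0, 0, 0]], [1, [0, 0, -4], [0, 0, 0]], [1, [0, 0, -5], [0, 0, 0]]]'

```text
clock: 22.22
tool_pos: [0.5801, 0.044, 0.13]
orientation: [180.0, -0.0, -12.0]
force: [-0.3, 1.2, 0.6]
opening: 0.0482
gripper_force: 30.0
```

Emit:
step_arm --rows '[[1, [0, 0, -0.5], [0, 0, 0]], [1, [0, 0, -1], [0, 0, 0]], [1, [0, 0, -1.5], [0, 0, 0]], [1, [0, 0, -2], [0, 0, 0]], [1, [0, 0, -2], [0, 0, 0]]]'

```text
clock: 22.63
tool_pos: [0.5804, 0.044, 0.1282]
orientation: [-180.0, -0.0, -12.0]
force: [0.8, 0.4, 0.2]
opening: 0.0485
gripper_force: 30.0
```

Emit:
step_arm --rows '[[1, [0, 0, -0.5], [0, 0, 0]], [1, [0, 0, -1], [0, 0, 0]], [1, [0, 0, -1.5], [0, 0, 0]], [1, [0, 0, -2], [0, 0, 0]], [1, [0, 0, -2], [0, 0, 0]]]'

```text
clock: 23.05
tool_pos: [0.5806, 0.044, 0.1266]
orientation: [-180.0, -0.1, -12.0]
force: [0.9, -0.4, 4.8]
opening: 0.0484
gripper_force: 30.0
```

Emit:
step_arm --rows '[[1, [0, 0, -0.5], [0, 0, 0]], [1, [0, 0, -1], [0, 0, 0]], [1, [0, 0, -1.5], [0, 0, 0]], [1, [0, 0, -2], [0, 0, 0]], [1, [0, 0, -2], [0, 0, 0]]]'

```text
clock: 23.47
tool_pos: [0.5807, 0.0441, 0.1247]
orientation: [-180.0, -0.1, -11.9]
force: [0.8, 0.0, 5.4]
opening: 0.0483
gripper_force: 30.0
```

Emit:
step_arm --rows '[[1, [0, 0, -0.5], [0, 0, 0]], [1, [0, 0, -1], [0, 0, 0]], [1, [0, 0, -1.5], [0, 0, 0]], [1, [0, 0, -2], [0, 0, 0]], [1, [0, 0, -2], [0, 0, 0]]]'

```text
clock: 23.88
tool_pos: [0.581, 0.0442, 0.1229]
orientation: [-180.0, -0.1, -11.9]
force: [2.0, -0.4, 6.3]
opening: 0.0486
gripper_force: 30.0
```

Emit:
step_arm --rows '[[1, [0, 0, -0.5], [0, 0, 0]], [1, [0, 0, -1], [0, 0, 0]], [1, [0, 0, -1.5], [0, 0, 0]], [1, [0, 0, -2], [0, 0, 0]], [1, [0, 0, -2], [0, 0, 0]]]'

```text
clock: 24.3
tool_pos: [0.5811, 0.0442, 0.121]
orientation: [-180.0, -0.1, -11.9]
force: [1.1, -0.4, 7.7]
opening: 0.0481
gripper_force: 30.0
```

Emit:
step_arm --rows '[[1, [0, 0, -0.5], [0, 0, 0]], [1, [0, 0, -1], [0, 0, 0]], [1, [0, 0, -1.5], [0, 0, 0]], [1, [0, 0, -2], [0, 0, 0]], [1, [0, 0, -2], [0, 0, 0]]]'

```text
clock: 24.72
tool_pos: [0.5813, 0.0441, 0.1194]
orientation: [-180.0, -0.1, -11.9]
force: [1.1, -0.7, 8.8]
opening: 0.0486
gripper_force: 30.0
```

Emit:
step_arm --rows '[[1, [0, 0, -0.5], [0, 0, 0]], [1, [0, 0, -1], [0, 0, 0]], [1, [0, 0, -1.5], [0, 0, 0]], [1, [0, 0, -2], [0, 0, 0]], [1, [0, 0, -2], [0, 0, 0]]]'

```text
clock: 25.13
tool_pos: [0.5812, 0.0441, 0.1169]
orientation: [-180.0, -0.1, -11.9]
force: [2.1, -0.6, 4.6]
opening: 0.0484
gripper_force: 30.0
```

Emit:
step_arm --rows '[[1, [0, 0, -0.5], [0, 0, 0]], [1, [0, 0, -1], [0, 0, 0]], [1, [0, 0, -1.5], [0, 0, 0]], [1, [0, 0, -2], [0, 0, 0]], [1, [0, 0, -2], [0, 0, 0]]]'

```text
clock: 25.55
tool_pos: [0.5812, 0.0441, 0.1149]
orientation: [-180.0, -0.1, -11.9]
force: [2.4, -1.2, 5.1]
opening: 0.0487
gripper_force: 30.0
```

Emit:
step_arm --rows '[[1, [0, 0, -0.5], [0, 0, 0]], [1, [0, 0, -1], [0, 0, 0]], [1, [0, 0, -1.5], [0, 0, 0]], [1, [0, 0, -2], [0, 0, 0]], [1, [0, 0, -2], [0, 0, 0]]]'

```text
clock: 25.97
tool_pos: [0.5813, 0.0442, 0.113]
orientation: [-180.0, -0.1, -11.9]
force: [2.6, -0.8, 5.8]
opening: 0.0485
gripper_force: 30.0
```

Emit:
step_arm --rows '[[1, [0, 0, -0.5], [0, 0, 0]], [1, [0, 0, -1], [0, 0, 0]], [1, [0, 0, -1.5], [0, 0, 0]], [1, [0, 0, -2], [0, 0, 0]], [1, [0, 0, -2], [0, 0, 0]]]'

```text
clock: 26.38
tool_pos: [0.5813, 0.0441, 0.1111]
orientation: [-180.0, -0.1, -11.9]
force: [2.1, -1.0, 6.3]
opening: 0.0484
gripper_force: 30.0
```

Emit:
step_arm --rows '[[1, [0, 0, -0.5], [0, 0, 0]], [1, [0, 0, -1], [0, 0, 0]], [1, [0, 0, -1.5], [0, 0, 0]], [1, [0, 0, -2], [0, 0, 0]], [1, [0, 0, -2], [0, 0, 0]]]'

```text
clock: 26.8
tool_pos: [0.5812, 0.0442, 0.1088]
orientation: [-180.0, -0.1, -11.9]
force: [2.8, -1.4, 3.5]
opening: 0.0486
gripper_force: 30.0
```

Emit:
step_arm --rows '[[1, [0, 0, -0.5], [0, 0, 0]], [1, [0, 0, -1], [0, 0, 0]], [1, [0, 0, -1], [0, 0, 0]], [1, [0, 0, -1], [0, 0, 0]], [1, [0, 0, -1], [0, 0, 0]]]'

```text
clock: 27.22
tool_pos: [0.5808, 0.0442, 0.1074]
orientation: [-180.0, -0.1, -12.0]
force: [4.5, -0.9, 5.0]
opening: 0.0486
gripper_force: 30.0
```

Emit:
step_arm --rows '[[1, [0, 0, -0.5], [0, 0, 0]], [1, [0, 0, -1], [0, 0, 0]], [1, [0, 0, -1], [0, 0, 0]], [1, [0, 0, -1], [0, 0, 0]], [1, [0, 0, -1], [0, 0, 0]]]'

```text
clock: 27.63
tool_pos: [0.5808, 0.0442, 0.1065]
orientation: [-180.0, -0.1, -11.9]
force: [4.0, -0.0, 5.4]
opening: 0.048
gripper_force: 30.0
```

Emit:
step_arm --rows '[[1, [0, 0, -0.3], [0, 0, 0]], [1, [0, 0, -0.7], [0, 0, 0]], [1, [0, 0, -1], [0, 0, 0]], [1, [0, 0, -1], [0, 0, 0]], [1, [0, 0, -1], [0, 0, 0]]]'

```text
clock: 28.05
tool_pos: [0.5808, 0.0442, 0.1055]
orientation: [-180.0, -0.1, -11.9]
force: [3.2, -0.5, 6.4]
opening: 0.0484
gripper_force: 30.0
```

Emit:
step_arm --rows '[[1, [0, 0, -0.3], [0, 0, 0]], [1, [0, 0, -0.7], [0, 0, 0]], [1, [0, 0, -1], [0, 0, 0]], [1, [0, 0, -1], [0, 0, 0]], [1, [0, 0, -1], [0, 0, 0]]]'

```text
clock: 28.47
tool_pos: [0.5809, 0.0442, 0.1053]
orientation: [-180.0, -0.1, -11.9]
force: [1.4, -0.1, 11.6]
opening: 0.0486
gripper_force: 30.0
```

The force rise shows the follower has bottomed, so green's top is past the lips. Releasing.

Emit:
step_arm --rows '[[0.25, [0, 0, 0], [0, 0, 0]], [0.25, [0, 0, 0], [0, 0, 0]], [0.25, [0, 0, 0], [0, 0, 0]], [0.25, [0, 0, 0], [0, 0, 0]], [0.25, [0, 0, 0], [0, 0, 0]]]'

```text
clock: 28.88
tool_pos: [0.5792, 0.0438, 0.1033]
orientation: [180.0, 0.1, -12.0]
force: [-0.6, 0.1, 0.8]
opening: 0.0656
gripper_force: 0.0
```

Emit:
step_arm --rows '[[0.25, [0, 0, 0], [0, 0, 0]], [0.25, [0, 0, 10], [0, 0, 0]], [0.25, [0, 0, 40], [0, 0, 0]], [0.1, [10, 0, 80], [0, 0, 0]], [0, [20, 0, 110], [0, 0, 0]]]'

```text
clock: 29.3
tool_pos: [0.6004, 0.0438, 0.2176]
orientation: [-180.0, -0.1, -11.9]
force: [1.8, 0.6, 0.4]
opening: 0.0742
gripper_force: 0.0
```

Emit:
step_arm --rows '[[0, [0, 0, 20], [0, 0, 0]], [0, [0, 0, 40], [0, 0, 0]], [0, [0, 0, 40], [0, 0, 0]], [0, [0, 0, 40], [0, 0, 0]], [0, [0, 0, 40], [0, 0, 0]]]'

```text
clock: 29.72
tool_pos: [0.5997, 0.044, 0.254]
orientation: [-180.0, 0.0, -12.0]
force: [-0.1, -1.0, -0.4]
opening: 0.0875
gripper_force: 0.0
```

Run:
```python
from h import *
i,m=shot("w8");n=proj(m,(.58,.044,.115));s=ctrl.snapshot("scene")
e=blob(i,n,*GR,r=70);print(n,e,at_z(m,e[0],.115).round(4))
c=cv2.resize(i[120:320,190:380],None,fx=2.1,fy=2.1,interpolation=2);d=cv2.resize(s[160:235,210:290],None,fx=5,fy=5,interpolation=2)
o=np.zeros((420,800,3),np.uint8);o[:420,:399]=c;o[:375,400:]=d;cv2.imwrite("pics/c8.png",o[:,:,::-1])
```

```text
29.7167 [0.5997 0.044  0.254 ] [-1.7999e+02  3.0000e-02 -1.1970e+01] [-0.08 -1.01 -0.4 ]
[282.27308958 219.46476265] ((282.2415466308594, 217.99221801757812), (51.922943115234375, 54.47415542602539), 394) [0.5814 0.0437 0.115 ]
```

View pics/c8.png

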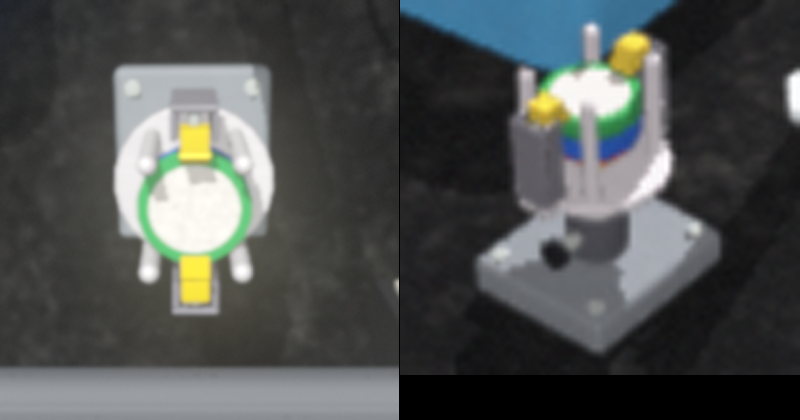

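Green sits flat under both lips, at (195,143) and (195,280), with blue directly beneath it. Handing in.

```bash
python3 -c "
from plant import ctrl
print(ctrl.close_job())"
```

```text
the job is handed in; nothing more can be done
None
```

The job is handed in at about 30 s: in the last pictures both cassettes sit flat under the lips, blue below and green on top. The highest force I read at the end of any move was about 12 N, and the arm never came near the bystander bottles or the dish. No verdict came back from the hand-in.

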